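# Lock the travel bottle in its caddy with the rocker catch

## Robot

A 6-joint arm with a two-finger parallel gripper is mounted at the origin on the work surface. World frame = base frame: x ahead of the robot, y to its left, z up, the work surface at z = 0. Lengths are in mm, angles in rad, forces in N, time in s.
With the tool pointing down it reaches from about 275 to 750 mm from the base axis. Payload 10.2 kg.
Tool frame: the origin (TCP) lies where the fingers leave the gripper's body, on its centre line; the fingertips stand 73 mm ahead of it and the grasp point (between the pads) lies 54 mm ahead of it; z points along the fingers, y is the line along which they close (so a half turn about z gives the same grasp; the last joint's range is limited). The gripper opens to 85 mm and grips with 20 to 120 N. Pads are 22 mm wide; open, the fingers measure 114 mm over their backs; the gripper's body (76 mm by 85 mm) begins 54 mm behind the grasp point. The pads swing forward as they close: fully open they stand 13 mm farther back than shut.
Start: joints at [-1.491, 0.313, 1.498, -0, 1.331, -0.223], TCP at [156.539, -501.126, 303.894] pointing down, gripper open.
Joint ranges: [-2.94, 2.94], [-0.97, 2.17], [0.19, 2.56], [-1.23, 4.37], [0.02, 3.11], [-2.88, 2.88]. Speed limits (rad/s): [2.39, 2.39, 3.01, 3.14, 3.14, 3.14].

## Interface

Orientations are given as a unit quaternion [w, x, y, z].
In Python, from rig import ctrl gives the robot as it stands.
- The arm moves only by the shell command python3 -m creep 'ROWS' [OPENING] [FORCE]. ROWS is JSON, a list that holds one entry, the list of rows, each a list of 6 numbers: the shift along the world's x, y, z in units of 25 mm (1.0 is 25 mm), then the turn, a rotation vector about the world's x, y, z in units of 5 degrees (1.0 is 5 degrees). In form: [[[x, y, z, ax, ay, az], ...]]. A call has 1 to 20 rows; each row is the pose to reach, as a shift and turn from the pose commanded when the call began; what a row does not reach only later rows make up. A row lasts 1/12 s, in which the tool goes at most 41.7 mm and 7.16 degrees, less where a joint would pass 70% of its speed; a pose out of reach is approached as far as the arm can. A call with a gripper value outside its range is refused whole. OPENING is the finger opening in mm, from 0 to 85.4, set as the call begins (- or left out, the last holds). The fingers move at their own pace and stop on an object; FORCE is the grip in N (left out, the last holds). Time passes only in rows, so rows that repeat a pose let the fingers close. It gives the time, the measured TCP pose, the force, the opening and the grip force at its end, in the units of the state.
- ctrl.sense(): the state, without advancing time (a new reading comes with each control period).
- ctrl.capture(name): name is "side" or "top"; returns a dict with "image" (480x640x3 uint8, red, green, blue), "fx", "fy", "cx", "cy" (pixels), "R" (3x3) and "t" (3): a world point X has camera coordinates R X + t. Camera axes: x right, y down, z forward; pixel columns grow to the right and rows downward; lengths in mm; the calibration is good to about 2 mm. A picture is of the moment at which its call begins. There is no depth.
- ctrl.finish_job(): hands the job in; it is judged then, once.
The state is a dict: "time_s": time; "joints": joint angles; "dq": joint speeds; "tau": joint torques, N m; "eef_pos": TCP position; "ee_rot": TCP orientation; "force": force on the tool from outside, world axes, zero at the start; "wrist_torque": the same for the moment, N m; "grip_width": opening from 0.0 (shut) to 1.0 (fully open); "grip_force": force on a finger pad.
Only numpy, scipy, OpenCV 4.12 (cv2) and the standard library are available. Lean on these libraries where they do the work, as an engineer would, in place of code of your own. Each camera call takes 0.05 s, during which the arm holds its last target. There are 200 camera calls.

## Task

Stand the white travel bottle upright in the open bay of the grey travel caddy, set down rather than dropped, and let go of it while the catch is still open. Then press down on the red end of the rocker catch until it snaps over its centre and its jaw clamps the bottle, and press it home with about 10 N for half a second - it is brittle and breaks if pushed much harder. Let go, leaving the bottle locked and the other things on the bench where they are.

Things in the scene. Friction and masses are not known exactly. Their poses are not given: they have to be found in the camera images.
- bottle: White plastic travel bottle with a blue flip-top cap and a blue band, standing upright, loose, 0.10 to 0.20 kg. Body: cylinder 40 mm in diameter from 0 to 112 mm height; cap 33 mm in diameter from 118 to 144 mm. Origin: centre of its underside; z up. Grip the upper body around 105 mm to 115 mm above its underside.
- caddy: Grey plastic travel caddy, fixed to the bench. Origin: underside of its base below the bay's centre; z up, x from the bay towards the rocker's paddle. Base plate 10 mm thick, x -47 to 107, y -50 to 50 mm. It carries the bay, a post and the white rocker catch with a red paddle end. More than 16 N between the robot and any of it breaks it.
- bay (a point): Bay centre on top of the base plate (caddy axes), where the bottle stands. U of walls up to 62 mm above the bench: end wall's inner face x -20 mm, side walls' inner faces y +-26 mm (x -24 to 6). On the +x side hangs the rocker's jaw, pad at x about 30 mm when open: a bottle centred at x 5, y 0 has about 5 mm play. Locked, the jaw holds it on the end wall (centre x 0).
- axis_foot (a point): Point on the base plate (10 mm above the bench) straight below the rocker's axis, which runs along the caddy's y between two uprights (y +-25 to 31 mm). The post's height was set by hand and is NOT reported: the axis lies anywhere 64 to 88 mm above the bench, so the paddle must be found by touch or seen. It holds firm under load.
- press_foot (a point): Point on the base plate (10 mm above the bench) straight below the middle of the paddle's red end, the place to press. Paddle: white plate 36 mm wide (y), from the axis 63 mm towards the caddy's +x, top face 6 mm above the axis when level; red end 24 mm long, centred 50 mm from the axis. Open, it slopes up: the red middle's top is about 14 mm above the axis.
- rocker (a joint): Tilt of the rocker, rad: -0.16 open (paddle up, jaw back), 0 dead centre, about +0.09 locked on the bottle, +0.16 end stop without bottle. A spring drives it away from 0 to either side. Pressing the red end takes about 6 N at first, less towards the centre, passed after 8 to 9 mm; then it snaps down 4 mm more by itself onto the bottle: from there on a hard stop.
- bowl: Blue ceramic trinket bowl, 110 mm across, 45 mm high, loose; origin at the centre of its underside. Leave alone.
- tweezers_case: Flat metal tweezers case, 26 x 112 x 14 mm (long along its y), loose, lying; origin at the centre of its underside. Leave alone.
- salts_box: Round wooden bath salts box with a little swing door (shut), 102 mm across, 109 mm high, loose; origin at the centre of its underside. Leave alone.
- hair_stick1: Bamboo hair stick, 7 mm thick, 170 mm long (along its y), loose, lying; origin at the middle of its underside. Leave alone.
- hair_stick2: Second bamboo hair stick, the same. Leave alone.
- soap: Green bar of soap, 85 x 55 x 24 mm, loose; origin at the centre of its underside. Leave alone.
There are look-alikes about, which are no part of the job. Leave any blue or purple look-alike of the caddy alone. There is more than one size of the bottle; the one meant has the size given above.

How it is judged:
By the outcome, as a careful person would: the job done as asked, in the order asked, and still so for the second after the job is handed in, with the robot touching nothing.
It also fails if it takes over 61 s, if anything falls off the work surface, if the arm or the gripper's body presses on something with over 40 N, if the wrist force passes 120 N, or if a joint passes its speed limit or range.

## Working session

There is one attempt and no reset: what is moved stays moved. The work goes in short steps, Python scripts to look and compute and a shell command to move; the robot and the scene stay as the last step left them, time stands still between calls to the robot, and variables do not carry over. Pictures are saved under pics/ and viewed, at most 10 in all, crops included, and the job is handed in when it is done.

```bash
mkdir -p pics; python3 - <<'E'
from rig import ctrl
import cv2,pickle
d={}
for n in("top","side"):
    c=ctrl.capture(n);d[n]=c
    cv2.imwrite(f"pics/{n}0.png",c["image"][:,:,::-1])
    print(n,c["fx"],c["cx"],c["cy"],c["R"],c["t"])
pickle.dump(d,open("c0.pkl","wb"))
print(ctrl.sense())
E
```

```text
top 516.9105801590133 320.4989718978316 234.29718188849498 [[ 0.11348129 -0.99351418  0.00718173]
 [-0.96647757 -0.11206295 -0.23100433]
 [ 0.23031088  0.01927368 -0.97292622]] [ -47.08304939  493.20139408 1112.57275961]
side 482.15558086006854 323.24846028022523 231.0996682138647 [[-0.99563464 -0.09182439  0.01673177]
 [-0.07341568  0.65975679 -0.74788442]
 [ 0.05763513 -0.74584801 -0.66361806]] [ 475.01111716   99.76087628 1072.2968181 ]
{'time_s': 0.1, 'joints': array([-1.49141285e+00,  3.13364648e-01,  1.49831219e+00, -7.71907671e-06,
        1.33101867e+00, -2.23372089e-01]), 'dq': array([ 1.07673169e-03, -1.50466587e-05, -1.11540248e-03,  8.94831983e-04,
       -1.21697777e-03,  8.52975441e-04]), 'tau': array([ 2.71261175e-03, -4.12898648e+01, -2.60141999e+01, -2.16999983e-04,
        2.98107232e-03,  4.55049545e-07]), 'eef_pos': array([ 156.51930256, -500.97977287,  303.42572467]), 'ee_rot': array([-5.50267738e-04,  9.88563957e-01,  1.50801187e-01,  3.59263820e-05]), 'force': array([-0.45120556, -0.11631435,  0.83476316]), 'wrist_torque': array([0.00474354, 0.02635947, 0.04120015]), 'grip_force': 0.0, 'grip_width': 0.9981166550340804}
```

View pics/top0.png

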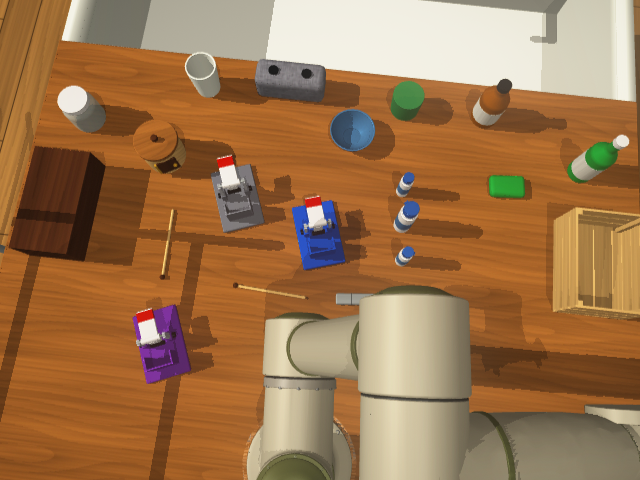

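View pics/side0.png

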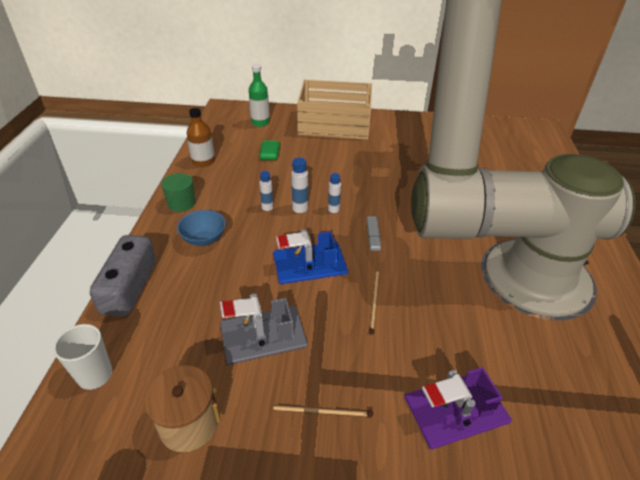

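Top: three bottle look-alikes at (405,185), (406,216) and (404,256), and the grey caddy at (237,197) with its paddle towards +x. Side: bottles at (266,190), (300,186) and (335,193), caddy at (262,325). The middle bottle looks largest, so I'll check its size in one enlarged crop.

```bash
cat > h.py <<'E'
import numpy as np,cv2,pickle
def load(f="c0.pkl"): return pickle.load(open(f,"rb"))
def ray(c,p):
    d=np.array([(p[0]-c["cx"])/c["fx"],(p[1]-c["cy"])/c["fy"],1.]); R=np.array(c["R"])
    return -R.T@c["t"], R.T@d
def plane(c,p,z):
    o,d=ray(c,p); return o+d*(z-o[2])/d[2]
def tri(c1,p1,c2,p2):
    o1,d1=ray(c1,p1);o2,d2=ray(c2,p2)
    s=np.linalg.lstsq(np.c_[d1,-d2],o2-o1,rcond=None)[0]
    a=o1+s[0]*d1;b=o2+s[1]*d2
    return (a+b)/2,np.linalg.norm(a-b)
def proj(c,X):
    q=np.array(c["R"])@X+c["t"];return q[0]/q[2]*c["fx"]+c["cx"],q[1]/q[2]*c["fy"]+c["cy"]
def blobs(c,lo,hi,roi,amin=25):
    x0,y0,x1,y1=roi
    m=cv2.inRange(cv2.cvtColor(np.ascontiguousarray(c["image"]),cv2.COLOR_RGB2HSV)[y0:y1,x0:x1],lo,hi)
    n,l,s,ce=cv2.connectedComponentsWithStats(m)
    return [(ce[i]+[x0,y0],s[i]+[x0,y0,0,0,0]) for i in range(1,n) if s[i,4]>=amin]
E
python3 - <<'E'
from h import *
d=load();t,s=d["top"],d["side"]
def crop(c,x,y,w,h): return cv2.resize(c["image"][y:y+h,x:x+w,::-1],(400,300),interpolation=cv2.INTER_CUBIC)
im=np.vstack([np.hstack([crop(t,340,160,160,120),crop(s,230,140,120,90)]),np.hstack([crop(t,180,145,120,90),crop(s,200,280,120,90)])])
cv2.imwrite("pics/crop1.png",im)
for n,c,roi in(("top",t,(385,165,430,275)),("side",s,(250,150,350,220))):
    for ce,st in blobs(c,(100,100,60),(125,255,255),roi,15): print(n,"blue",ce.round(1),st)
for n,c,roi in(("top",t,(200,140,265,235)),("side",s,(210,280,310,360))):
    for ce,st in blobs(c,(0,180,120),(6,255,255),roi,15): print(n,"red",ce.round(1),st)
E
```

```text
top blue [408.  177.6] [403 172  11  12  97]
top blue [398.8 188.2] [398 185   3   7  15]
top blue [410.4 208.8] [403 201  16  17 215]
top blue [396.8 221.1] [395 216   5  10  26]
top blue [407.6 251.8] [402 247  13  11 101]
side blue [299.  164.8] [292 158  14  15 168]
side blue [264.7 176. ] [261 171   9  11  75]
side blue [334.6 178.3] [331 174   9  10  74]
side blue [299.5 195.5] [293 189  14  14 164]
side blue [266.5 198. ] [262 194  10   9  77]
side blue [333.8 200.2] [329 196  10   9  69]
top red [224.8 161.4] [217 156  17  12 133]
side red [228.  307.5] [223 300  11  16 131]
```

View pics/crop1.png

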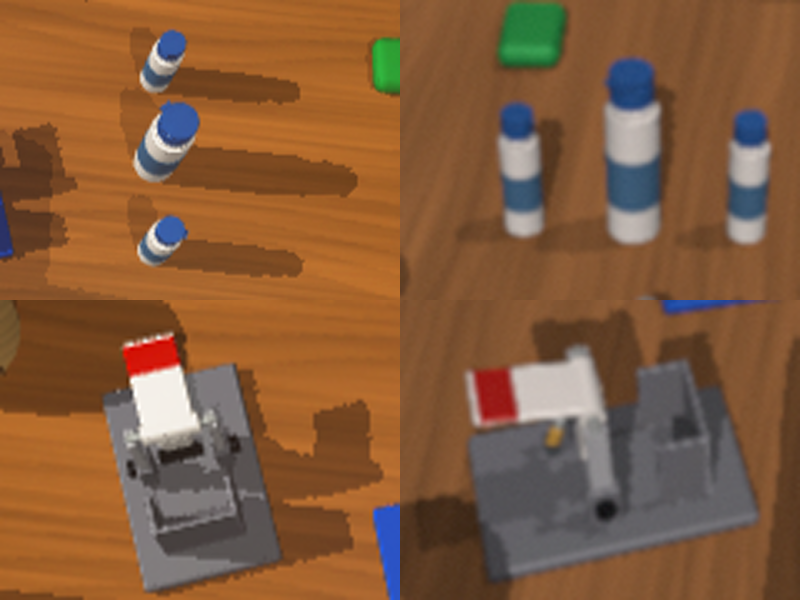

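Candidates (top view): (405,185) small, (406,216) large, (404,256) small. The middle one looks right; I'll check all sizes by triangulating.

```bash
python3 - <<'E'
from h import *
d=load();t,s=d["top"],d["side"]
for a,b in(((408,177.6),(264.7,176)),((410.4,208.8),(299,164.8)),((407.6,251.8),(334.6,178.3))):
    print("cap",tri(t,a,s,b), "width", 11*0)
X,_=tri(t,(410.4,208.8),s,(299,164.8))
dep=(np.array(s["R"])@X+s["t"])[2]; print("mm/px side",dep/s["fx"])
print("red",tri(t,(224.8,161.4),s,(228,307.5)))
P=np.array([plane(t,p,10)[:2] for p in((211.5,173.5),(250.5,164.5),(264,223.6),(224,232))]);print(P)
# side corners: from tile origin (200,280), scale 3.33, tile offset (400,300)
S=np.array([plane(s,p,10)[:2] for p in((200+70/3.33,280+140/3.33),(200+95/3.33,280+270/3.33),(200+355/3.33,280+215/3.33))]);print("side +x-y?",S)
for q in(P,):
    u=((q[0]-q[3])+(q[1]-q[2]));u/=np.linalg.norm(u);v=np.array([-u[1],u[0]])
    print("yaw",np.arctan2(u[1],u[0]),[np.linalg.norm(q[i]-q[i-1]) for i in range(4)])
    c=q.mean(0)-u*30;print("bay",c,"press",c+u*0)
    R,_=tri(t,(224.8,161.4),s,(228,307.5)); print("red in caddy",(R[:2]-c)@u,(R[:2]-c)@v)
E
```

```text
cap (array([ 637.81144339, -171.40995417,   98.76214753]), np.float64(0.8198688659451281)) width 0
cap (array([ 554.30065885, -176.56954481,  134.42945238]), np.float64(1.5689982331944798)) width 0
cap (array([ 468.44614764, -183.3842749 ,   97.38474442]), np.float64(1.0583605029953775)) width 0
mm/px side 2.378336547504867
red (array([627.26322206, 241.50833992, 102.62936416]), np.float64(0.08453307667503351))
[[626.73196197 290.16184389]
 [660.63445454 199.72389361]
 [517.15697562 146.4958681 ]
 [486.00827891 237.31408846]]
side +x-y? [[660.73803518 205.40089409]
 [624.94762726 291.10903891]
 [486.78502566 240.44528654]]
yaw 0.35722842983496966 [np.float64(150.31979319769604), np.float64(96.58365210112906), np.float64(153.0327078021244), np.float64(96.01140794432249)]
bay [544.52683035 207.93355412] press [544.52683035 207.93355412]
red in caddy 89.2536054565887 2.5240184433020616
```

The middle bottle fits: its cap centre is 134 mm high (the small ones 98), inside the stated 118–144. The caddy plate measures 152×96 (nominal 154×100), and red sits at x 89, z≈103. I'll hover over the bottle with the fingers along the caddy's y.

```bash
python3 -m creep '[[[2,1.6,0,0,0,0.6],[3.6,3,0,0,0,0.6],[5,4,0,0,0,0.6],[6.3,5.1,0,0,0,0.6],[7.6,6.2,0,0,0,0.6],[9,7.3,0,0,0,0.6],[10.2,8.3,0,0,0,0.6],[11.5,9.4,0,0,0,0.6],[12.8,10.4,0,0,0,0.6],[14,11.4,0,0,0,0.6],[15,12.2,0,0,0,0.6],[15.9,12.98,0,0,0,0.6],[15.9,12.98,0,0,0,0.6],[15.9,12.98,0,0,0,0.6],[15.9,12.98,0,0,0,0.6]]]' 85; python3 - <<'E'
from rig import ctrl
import cv2
c=ctrl.capture("side");d=ctrl.capture("top")
import numpy as np
a=cv2.resize(c["image"][60:240,200:400],(400,360));b=cv2.resize(d["image"][130:310,330:530],(400,360))
cv2.imwrite("pics/hover.png",np.hstack([a,b])[:,:,::-1])
E
```

```text
time_s: 1.35
eef_pos: [553.9, -176.5, 303.3]
ee_rot: [-0.0, 0.984, 0.177, -0.001]
force: [-0.4, -0.3, 1.0]
grip_width: 0.999
grip_force: 0.0
```

View pics/hover.png

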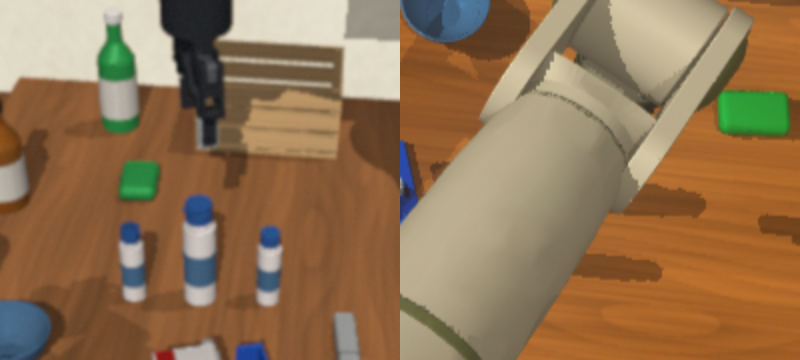

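Side view: the gripper is above the middle bottle (crop (200,250)), and the near finger's offset to the right matches the yaw. I'll descend, grip gently and lift.

```bash
python3 -m creep '[[[0,0,-1.4,0,0,0],[0,0,-2.8,0,0,0],[0,0,-4,0,0,0],[0,0,-5,0,0,0],[0,0,-5.6,0,0,0],[0,0,-5.6,0,0,0]]]'; python3 -m creep '[[[0,0,0,0,0,0],[0,0,0,0,0,0],[0,0,0,0,0,0],[0,0,0,0,0,0],[0,0,0,0,0,0],[0,0,0,0,0,0],[0,0,0,0,0,0],[0,0,0,0,0,0],[0,0,0,0,0,0],[0,0,0,0,0,0],[0,0,0,0,0,0],[0,0,0,0,0,0]]]' 30 25
```

```text
time_s: 1.95
eef_pos: [552.1, -177.3, 160.9]
ee_rot: [-0.002, 0.984, 0.176, -0.002]
force: [-1.2, -0.2, 0.5]
grip_width: 0.997
grip_force: 0.0
time_s: 2.95
eef_pos: [554.5, -177.0, 165.3]
ee_rot: [0.001, 0.984, 0.177, 0.001]
force: [-1.2, -0.8, 7.0]
grip_width: 0.459
grip_force: 24.9
```

```bash
python3 -m creep '[[[0,0,0.4,0,0,0],[0,0,1.2,0,0,0],[0,0,2.2,0,0,0],[0,0,3.2,0,0,0],[0,0,4.2,0,0,0],[0,0,5,0,0,0],[0,0,5.6,0,0,0],[0,0,5.6,0,0,0]]]' - 30; python3 -m creep '[[[0,0.5,0,0,0,0],[0,1.5,0,0,0,0],[0,2.7,0,0,0,0],[0,4,0,0,0,0],[0,5.3,0,0,0,0],[0,6.6,0,0,0,0],[0,7.9,0,0,0,0],[0,9.2,0,0,0,0],[0,10.5,0,0,0,0],[-0.1,11.7,0,0,0,0],[-0.2,12.9,0,0,0,0],[-0.2,14,0,0,0,0],[-0.2,14.8,0,0,0,0],[-0.2,15.3,0,0,0,0],[-0.2,15.46,0,0,0,0],[-0.2,15.46,0,0,0,0],[-0.2,15.46,0,0,0,0],[-0.2,15.46,0,0,0,0]]]'
python3 - <<'E'
from rig import ctrl
import cv2,pickle,numpy as np
d={n:ctrl.capture(n) for n in("side","top")};pickle.dump(d,open("c1.pkl","wb"))
a=cv2.resize(d["side"]["image"][200:380,160:360],(400,360));b=cv2.resize(d["top"]["image"][100:280,140:340],(400,360))
cv2.imwrite("pics/over.png",np.hstack([a,b])[:,:,::-1])
E
```

```text
time_s: 3.62
eef_pos: [554.5, -176.8, 307.7]
ee_rot: [0.002, 0.984, 0.177, 0.002]
force: [-0.0, 0.5, -1.2]
grip_width: 0.455
grip_force: 30.6
time_s: 5.12
eef_pos: [549.2, 208.8, 303.7]
ee_rot: [0.0, 0.984, 0.176, -0.0]
force: [-0.0, -0.8, -1.9]
grip_width: 0.457
grip_force: 30.6
```

View pics/over.png

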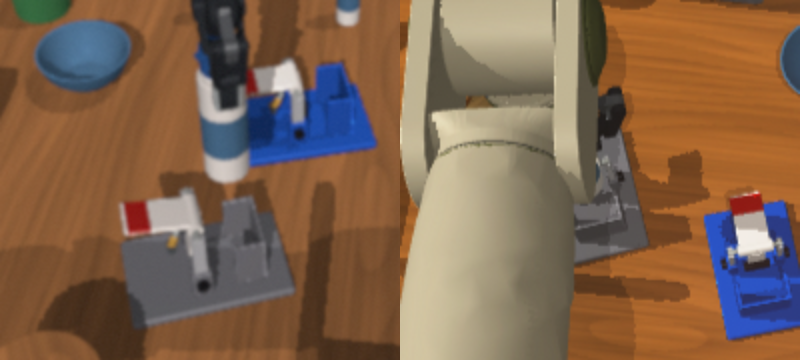

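Side: the bottle hangs upright in the gripper, its band centred near pixel (272,266), above the caddy. Next I compare its measured axis with where the TCP should put it.

```bash
python3 - <<'E'
from h import *
d=load("c1.pkl");s=d["side"];t=d["top"]
for ce,st in blobs(s,(95,60,40),(118,255,255),(255,240,285,295),15): print(ce.round(1),st)
im=s["image"]
hsv=cv2.cvtColor(np.ascontiguousarray(im),cv2.COLOR_RGB2HSV)
for r in(255,280,284):print(r,[tuple(hsv[r,c]) for c in range(257,289)][::1] if r==284 else "")
for z in(160,175,185,195,210): print(z,proj(s,np.array([549.2,209,z])))
# caddy features in side image: predicted corners of the U end wall & red middle from estimated pose
b=np.array([544.5,207.9]);y=.357;u=np.array([np.cos(y),np.sin(y)]);v=np.array([-u[1],u[0]])
for n,X in(("wall+y in",(-20,26,62)),("wall-y in",(-20,-26,62)),("side+y end",(6,26,62)),("side-y end",(6,-26,62)),("c -x+y",(-47,50,10)),("c+x+y",(107,50,10)),("c+x-y",(107,-50,10)),("c-x-y",(-47,-50,10))):
    X=np.array(X,float);W=np.r_[b+u*X[0]+v*X[1],X[2]]
    p=proj(s,W);q=proj(t,W);print(n,"side",np.round(p,1),"crop",np.round([(p[0]-160)*2,(p[1]-200)*2]),"top0",np.round(q,1),"crop1",np.round([(q[0]-180)*3.333,300+(q[1]-145)*3.333]))
E
```

```text
[273.4 268. ] [261 250  24  30 422]
255 
280 
284 [(np.uint8(13), np.uint8(154), np.uint8(147)), (np.uint8(13), np.uint8(156), np.uint8(150)), (np.uint8(13), np.uint8(159), np.uint8(151)), (np.uint8(13), np.uint8(157), np.uint8(153)), (np.uint8(13), np.uint8(138), np.uint8(150)), (np.uint8(11), np.uint8(75), np.uint8(153)), (np.uint8(13), np.uint8(27), np.uint8(169)), (np.uint8(12), np.uint8(18), np.uint8(184)), (np.uint8(12), np.uint8(17), np.uint8(194)), (np.uint8(12), np.uint8(19), np.uint8(199)), (np.uint8(12), np.uint8(18), np.uint8(207)), (np.uint8(11), np.uint8(17), np.uint8(208)), (np.uint8(12), np.uint8(18), np.uint8(209)), (np.uint8(12), np.uint8(18), np.uint8(211)), (np.uint8(9), np.uint8(17), np.uint8(212)), (np.uint8(13), np.uint8(17), np.uint8(210)), (np.uint8(11), np.uint8(20), np.uint8(209)), (np.uint8(13), np.uint8(17), np.uint8(206)), (np.uint8(10), np.uint8(19), np.uint8(204)), (np.uint8(11), np.uint8(18), np.uint8(200)), (np.uint8(13), np.uint8(18), np.uint8(195)), (np.uint8(12), np.uint8(17), np.uint8(190)), (np.uint8(12), np.uint8(18), np.uint8(184)), (np.uint8(
[... 684 characters left out ...]
1.09899394128456), np.float64(255.1114727540733))
wall+y in side [291.4 319.7] crop [263. 239.] top0 [227.4 214.2] crop1 [158. 531.]
wall-y in side [285.6 298.8] crop [251. 198.] top0 [249.7 208.9] crop1 [232. 513.]
side+y end side [277.5 322.5] crop [235. 245.] top0 [225.1 203.5] crop1 [150. 495.]
side-y end side [272.3 301.4] crop [225. 203.] top0 [247.4 198.3] crop1 [225. 478.]
c -x+y side [308.7 343.8] crop [297. 288.] top0 [223.4 233.2] crop1 [145. 594.]
c+x+y side [227.1 361.5] crop [134. 323.] top0 [210.7 173.2] crop1 [102. 394.]
c+x-y side [221.2 319.2] crop [122. 238.] top0 [251.1 163.9] crop1 [237. 363.]
c-x-y side [297.  304.2] crop [274. 208.] top0 [264.8 223.4] crop1 [283. 561.]
```

The bottle's axis is at column 272.9 against a predicted 273.1, and the caddy corners reproject within ~1 px, so I'll lower it.

```bash
python3 -m creep '[[[0,0,-0.6,0,0,0],[0,0,-1.3,0,0,0],[0,0,-2,0,0,0],[0,0,-2.6,0,0,0],[0,0,-2.9,0,0,0],[0,0,-3.1,0,0,0],[0,0,-3.3,0,0,0],[0,0,-3.5,0,0,0],[0,0,-3.5,0,0,0]]]'; python3 -m creep '[[[0,0,-0.15,0,0,0],[0,0,-0.3,0,0,0],[0,0,-0.45,0,0,0],[0,0,-0.6,0,0,0],[0,0,-0.75,0,0,0],[0,0,-0.9,0,0,0],[0,0,-1.05,0,0,0],[0,0,-1.2,0,0,0],[0,0,-1.3,0,0,0],[0,0,-1.3,0,0,0],[0,0,-1.3,0,0,0]]]'
```

```text
time_s: 5.97
eef_pos: [549.0, 209.8, 215.9]
ee_rot: [-0.0, 0.984, 0.177, -0.0]
force: [0.1, -0.6, -1.7]
grip_width: 0.455
grip_force: 30.6
time_s: 6.88
eef_pos: [549.0, 209.9, 183.8]
ee_rot: [-0.0, 0.984, 0.177, -0.0]
force: [0.2, -1.4, -2.2]
grip_width: 0.456
grip_force: 30.6
```

No contact so far. About 8 mm to go, in small steps.

```bash
python3 -m creep '[[[0,0,-0.06,0,0,0],[0,0,-0.12,0,0,0],[0,0,-0.18,0,0,0],[0,0,-0.24,0,0,0],[0,0,-0.24,0,0,0],[0,0,-0.24,0,0,0]]]';python3 -m creep '[[[0,0,-0.02,0,0,0],[0,0,-0.04,0,0,0],[0,0,-0.06,0,0,0],[0,0,-0.06,0,0,0],[0,0,-0.06,0,0,0]]]'
```

```text
time_s: 7.38
eef_pos: [549.0, 209.9, 177.8]
ee_rot: [-0.0, 0.984, 0.177, -0.0]
force: [0.3, -0.1, -1.8]
grip_width: 0.457
grip_force: 30.6
time_s: 7.8
eef_pos: [549.1, 209.9, 176.4]
ee_rot: [-0.0, 0.984, 0.177, 0.0]
force: [-0.3, -0.1, -0.9]
grip_width: 0.456
grip_force: 30.6
```

```bash
for i in 1 2 3; do python3 -m creep '[[[0,0,-0.02,0,0,0],[0,0,-0.03,0,0,0],[0,0,-0.03,0,0,0]]]' | grep -E 'eef|force'; done
```

```text
eef_pos: [549.0, 209.9, 175.6]
force: [0.1, -0.3, -1.1]
grip_force: 30.6
eef_pos: [549.2, 210.0, 175.4]
force: [-1.1, -0.1, 4.1]
grip_force: 31.1
eef_pos: [549.5, 210.0, 175.5]
force: [-2.0, 0.2, 8.7]
grip_force: 31.6
```

Set down at z 175.4 with the force rising gently. I'll relax, open and rise clear.

```bash
python3 -m creep '[[[0,0,0.04,0,0,0],[0,0,0.05,0,0,0],[0,0,0.05,0,0,0]]]'; python3 -m creep '[[[0,0,0,0,0,0],[0,0,0,0,0,0],[0,0,0,0,0,0],[0,0,0,0,0,0],[0,0,0,0,0,0],[0,0,0,0,0,0],[0,0,0,0,0,0],[0,0,0,0,0,0]]]' 80; python3 -m creep '[[[0,0,0.5,0,0,0],[0,0,1.5,0,0,0],[0,0,2.7,0,0,0],[0,0,4,0,0,0],[0,0,5,0,0,0],[0,0,5.2,0,0,0],[0,0,5.2,0,0,0]]]' 
python3 - <<'E'
from rig import ctrl
from h import *
d={n:ctrl.capture(n) for n in("side","top")};pickle.dump(d,open("c2.pkl","wb"))
s=d["side"]
cv2.imwrite("pics/placed.png",cv2.resize(s["image"][250:370,180:340,::-1],(800,600),interpolation=cv2.INTER_CUBIC))
for ce,st in blobs(s,(0,180,120),(6,255,255),(200,280,310,360),15): print("red",ce,st)
E
```

```text
time_s: 8.8
eef_pos: [549.1, 209.9, 175.4]
ee_rot: [0.0, 0.984, 0.177, 0.0]
force: [0.3, -0.0, 1.9]
grip_width: 0.452
grip_force: 30.8
time_s: 9.47
eef_pos: [549.0, 209.8, 175.4]
ee_rot: [-0.0, 0.984, 0.177, -0.0]
force: [-0.1, 0.6, 0.2]
grip_width: 0.938
grip_force: 0.0
time_s: 10.05
eef_pos: [549.3, 209.9, 307.1]
ee_rot: [0.0, 0.984, 0.177, 0.002]
force: [-0.2, -0.1, 0.4]
grip_width: 0.932
grip_force: 0.0
red [227.94615385 307.58461538] [223 301  11  15 130]
```

View pics/placed.png

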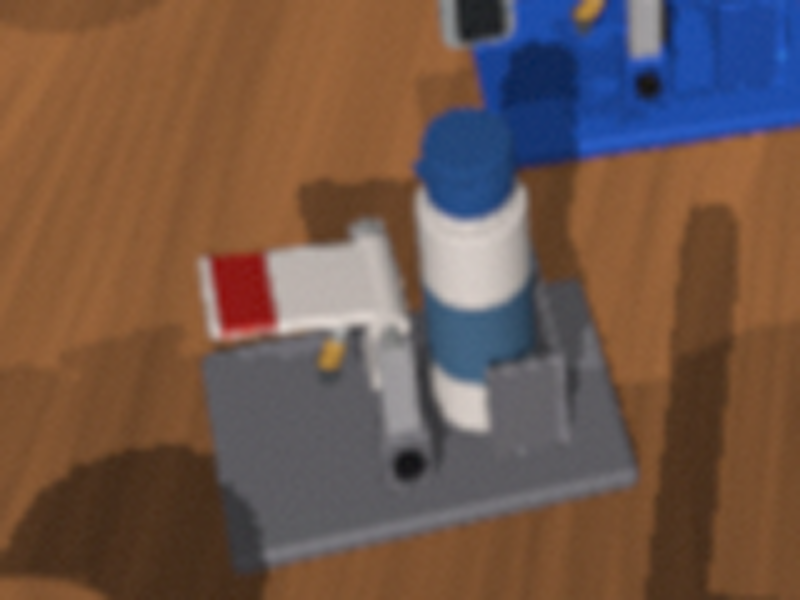

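Bottle is upright in the bay and released, with the red end still up at (228,307.6). I'll shut the fingers and move over the red end at (627.4, 241.2), stopping above it.

```bash
python3 -m creep '[[[0.6,0.2,0,0,0,0],[1.4,0.6,0,0,0,0],[2.3,0.9,0,0,0,0],[2.9,1.15,0,0,0,0],[3.14,1.25,0,0,0,0],[3.14,1.25,0,0,0,0],[3.14,1.25,-0.6,0,0,0],[3.14,1.25,-1.6,0,0,0],[3.14,1.25,-2.6,0,0,0],[3.14,1.25,-3.5,0,0,0],[3.14,1.25,-4.1,0,0,0],[3.14,1.25,-4.4,0,0,0],[3.14,1.25,-4.6,0,0,0],[3.14,1.25,-4.6,0,0,0],[3.14,1.25,-4.6,0,0,0],[3.14,1.25,-4.6,0,0,0]]]' 0 30
python3 - <<'E'
from rig import ctrl
from h import *
c=ctrl.capture("side");t=ctrl.capture("top")
cv2.imwrite("pics/press0.png",np.hstack([cv2.resize(c["image"][250:370,180:300],(400,400),interpolation=cv2.INTER_CUBIC),cv2.resize(t["image"][120:240,170:290],(400,400))])[:,:,::-1])
E
```

```text
time_s: 11.48
eef_pos: [627.8, 241.2, 191.5]
ee_rot: [-0.0, 0.984, 0.177, 0.001]
force: [-0.1, -0.4, -0.0]
grip_width: -0.003
grip_force: 0.0
```

View pics/press0.png

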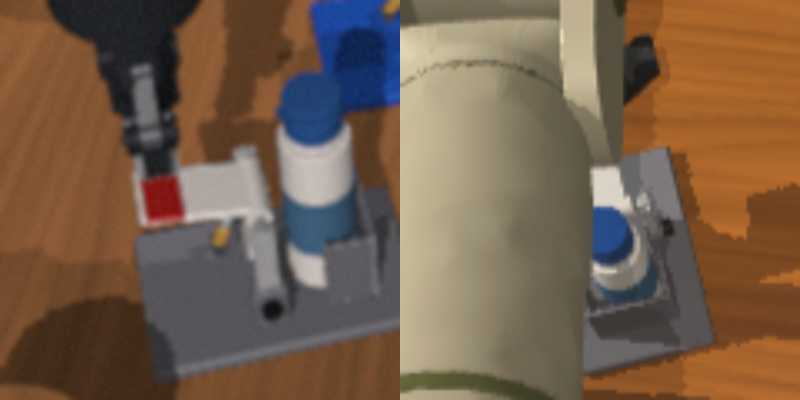

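Side view: the shut fingertips are above the red end, centred at about crop (157,175) against red (163,200), so 2–3 mm too far out. I'll nudge in and creep down.

```bash
python3 -m creep '[[[-0.09,-0.03,-0.1,0,0,0],[-0.09,-0.03,-0.2,0,0,0],[-0.09,-0.03,-0.3,0,0,0],[-0.09,-0.03,-0.36,0,0,0],[-0.09,-0.03,-0.36,0,0,0],[-0.09,-0.03,-0.36,0,0,0]]]' | grep -E 'eef|force: \['; for i in 1 2 3 4 5 6; do python3 -m creep '[[[0,0,-0.04,0,0,0],[0,0,-0.04,0,0,0],[0,0,-0.04,0,0,0]]]' | grep -E 'eef|force: \['; done
```

```text
eef_pos: [625.3, 240.4, 181.3]
force: [0.2, -0.8, -0.1]
eef_pos: [625.3, 240.4, 180.4]
force: [-1.6, 0.2, -0.4]
eef_pos: [625.3, 240.4, 179.3]
force: [0.5, -0.4, 0.4]
eef_pos: [625.3, 240.4, 178.3]
force: [0.5, -0.8, -0.1]
eef_pos: [625.3, 240.4, 177.3]
force: [-0.4, -0.5, 0.6]
eef_pos: [625.3, 240.4, 176.3]
force: [0.0, 0.7, 0.2]
eef_pos: [625.3, 240.4, 175.3]
force: [-0.2, -0.4, 0.1]
```

```bash
for i in 1 2 3 4 5 6 7; do python3 -m creep '[[[0,0,-0.04,0,0,0],[0,0,-0.04,0,0,0],[0,0,-0.04,0,0,0]]]' | grep -E 'eef|force: \['; done
```

```text
eef_pos: [625.4, 240.4, 174.7]
force: [-0.7, 0.1, 2.5]
eef_pos: [625.5, 240.4, 174.3]
force: [-1.9, -0.0, 6.9]
eef_pos: [625.6, 240.5, 173.4]
force: [0.0, -0.1, 6.0]
eef_pos: [625.8, 240.5, 172.4]
force: [-0.1, 1.4, 5.4]
eef_pos: [625.9, 240.6, 171.4]
force: [1.1, 1.3, 3.4]
eef_pos: [625.8, 240.5, 170.0]
force: [3.0, 1.2, 3.9]
eef_pos: [625.1, 240.3, 168.0]
force: [1.6, 0.8, 2.6]
```

```bash
for i in 1 2 3 4 5; do python3 -m creep '[[[0,0,-0.03,0,0,0],[0,0,-0.03,0,0,0],[0,0,-0.03,0,0,0]]]' | grep -E 'eef|force: \['; done
```

```text
eef_pos: [624.9, 240.3, 167.0]
force: [0.5, 0.1, 0.7]
eef_pos: [625.1, 240.3, 166.5]
force: [0.0, 0.7, -1.2]
eef_pos: [625.2, 240.4, 166.0]
force: [-0.6, 0.0, 0.1]
eef_pos: [625.3, 240.4, 165.3]
force: [0.5, 0.4, -0.5]
eef_pos: [625.3, 240.4, 164.6]
force: [-0.3, -0.5, 0.2]
```

It snapped over: the force vanished at z≈167. Following down to the hard stop in fine steps.

```bash
for i in 1 2 3 4 5; do python3 -m creep '[[[0,0,-0.02,0,0,0],[0,0,-0.02,0,0,0],[0,0,-0.02,0,0,0]]]' | grep -E 'eef|force: \['; done
```

```text
eef_pos: [625.3, 240.4, 164.1]
force: [1.1, 0.2, -0.2]
eef_pos: [625.3, 240.4, 163.6]
force: [0.0, 0.6, 0.1]
eef_pos: [625.3, 240.4, 163.1]
force: [0.2, 0.3, 0.1]
eef_pos: [625.3, 240.4, 162.6]
force: [-0.3, 1.0, -0.3]
eef_pos: [625.3, 240.4, 162.4]
force: [0.0, -0.3, 1.3]
```

```bash
for i in 1 2 3; do python3 -m creep '[[[0,0,-0.02,0,0,0],[0,0,-0.02,0,0,0],[0,0,-0.02,0,0,0]]]' | grep -E 'eef|force: \['; done
```

```text
eef_pos: [625.4, 240.4, 162.2]
force: [-1.4, 0.7, 4.6]
eef_pos: [625.4, 240.4, 162.1]
force: [-3.6, 0.5, 7.3]
eef_pos: [625.4, 240.4, 161.9]
force: [-2.5, -0.6, 9.9]
```

```bash
for i in 1 2; do python3 -m creep '[[[0,0,0,0,0,0],[0,0,0,0,0,0],[0,0,0,0,0,0],[0,0,0,0,0,0]]]' | grep -E 'eef|force: \['; done
```

```text
eef_pos: [625.4, 240.4, 161.9]
force: [-2.5, -0.7, 9.7]
eef_pos: [625.4, 240.4, 161.9]
force: [-3.5, -0.6, 10.2]
```

Steady at 10 N for over 0.6 s. Now I let go and check.

```bash
python3 -m creep '[[[0,0,0.1,0,0,0],[0,0,0.5,0,0,0],[0,0,1.5,0,0,0],[0,0,2.7,0,0,0],[0,0,3.9,0,0,0],[0,0,5,0,0,0],[0,0,5.2,0,0,0],[0,-1.3,5.2,0,0,0],[0,-2.8,5.2,0,0,0],[0,-4.3,5.2,0,0,0],[0,-5.8,5.2,0,0,0],[0,-7.2,5.2,0,0,0],[0,-8,5.2,0,0,0],[0,-8,5.2,0,0,0],[0,-8,5.2,0,0,0]]]'
python3 - <<'E'
from rig import ctrl
from h import *
c=ctrl.capture("side");t=ctrl.capture("top");z=load()["side"]["image"]
cv2.imwrite("pics/end.png",np.hstack([cv2.resize(c["image"][250:370,180:300],(400,400),interpolation=cv2.INTER_CUBIC),cv2.resize(t["image"][120:240,170:290],(400,400))])[:,:,::-1])
for ce,st in blobs(c,(0,180,120),(6,255,255),(200,280,310,360),15): print("red side",ce,st)
for ce,st in blobs(t,(0,180,120),(6,255,255),(200,140,265,235),15): print("red top",ce,st)
E
```

```text
time_s: 20.5
eef_pos: [625.3, 39.7, 290.5]
ee_rot: [-0.0, 0.984, 0.176, -0.0]
force: [0.5, -0.1, 1.0]
grip_width: -0.001
grip_force: 0.0
red side [227.8041958  312.68531469] [223 304  11  18 143]
red top [225.56896552 162.74137931] [218 158  17  11 116]
```

View pics/end.png

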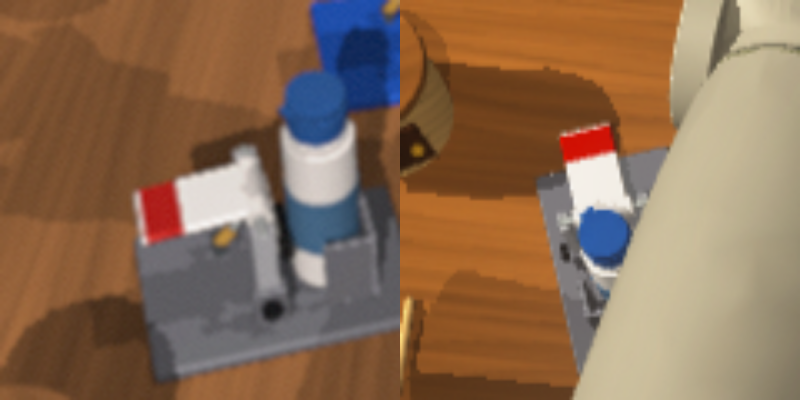

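The paddle now slopes down: red has dropped about 5 px in the side view to (227.8,312.7). It is locked, the bottle stands upright against the end wall, and the robot is clear.

```bash
python3 -c "
from rig import ctrl
print(ctrl.finish_job())"
```

```text
the job is handed in; nothing more can be done
None
```

The bottle stands upright in the grey caddy's bay, released before the catch was closed; the catch snapped over, was held at about 10 N for over half a second and stayed locked, and the job was handed in at about 20.6 s on the robot's clock with the arm clear.

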